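Load the wheel press and balance its flap

TASK

Thread the pale drilled wheel disc and then the smaller dark drilled hub disc onto the steel post of the press jig, each flat and fully home, the hub on top of the wheel. Then take the blue flap by its yellow bar, swing it up from its rest to the upright point where it balances, and finish while still gripping it there, still and upright, so that I can check the stack before the press is closed; never let the flap drop back or go over onto the stack. Leave the undrilled disc and everything else on the bench where it is.

Things in the scene. Friction and masses are not known exactly. Their poses are not given: they have to be found in the camera images.
- wheel: pale round wooden disc with a through hole, lying flat: 60 mm outside, 20 mm hole, 18 mm thick, about 35 g. Origin: centre of underside, z up
- hub: dark brown round wooden disc with a through hole, lying flat: 44 mm outside, 20 mm hole, 18 mm thick, about 20 g. Origin: centre of underside, z up
- jig: press jig, fixed: plywood board 200 (x) x 260 (y) x 18 mm, origin at its underside's centre. In its axes: post at y +75 mm; flap hinge line along x, at y -10 mm, 60 mm above the bench, between wooden cheeks (172 mm over the outsides, tops 72 mm above the bench); rest rail for the flap, 130 mm long, at y -80 mm, top 106 mm above the bench. Its yaw gives the hinge line's direction
- post_foot (a point): foot of the steel post, on its axis at the height of the board's upper face (18 mm above the bench). The post is 16 mm thick and 34 mm tall with its last 6 mm coned to 8 mm; a disc's underside is here when it is fully home, and the hub's is 18 mm higher
- post_tip (a point): top of the steel post, 34 mm above post_foot (52 mm above the bench)
- flap_hinge (a point): middle of the flap's hinge line (60 mm above the bench); the point's x axis is the hinge line, along the jig's x
- flap_bar (a point): middle of the yellow round bar on the flap's free edge: 16 mm thick, 144 mm long, parallel to the hinge line, 160 mm from it. Arms at its ends leave a window 116 mm long and 37 mm deep under it, so fingers can pinch it from straight above, closing across it; it can turn between the pads. Flap upright: bar straight above the hinge line, 220 mm above the bench
- flap (a joint): angle of the blue flap (144 mm wide, 12 mm thick, about 0.3 kg, hinge almost frictionless). 0: leaning back on its rest, 0.9 rad from upright, away from the post (to jig -y). It grows as the flap swings up towards the post. Symmetric, so it balances exactly upright, at 0.9 rad; let go short of that it falls back, beyond that onto the post (2.45)
- blank: similar disc of mid-brown wood WITHOUT a through hole (only a 6 mm dark pilot mark), 58 mm across, 18 mm thick, loose; not to be used. Origin: centre of underside
- offcut: large pale round offcut, 96 mm across, 18 mm thick, loose; leave alone. Origin: centre of underside
- hole_saw: red round hole saw, 76 mm across, 45 mm tall with a 35 mm steel shank standing on top, loose; leave alone. Origin: centre of underside
- drill: blue and black cordless drill standing on its battery, about 0.21 m tall, loose; leave alone. Origin: centre of underside
- glue: yellow glue bottle with red cap, 60 mm across, 150 mm tall, loose; leave alone. Origin: centre of underside
- screwdriver: screwdriver lying on the bench, loose; leave alone. Its x axis runs from handle to tip
- tape: yellow tape measure, 70 x 35 x 65 mm, loose; leave alone. Origin: centre of underside
Things that resemble listed ones, but are neither listed nor needed, are in the scene too. Leave any red look-alike of the wheel alone.

How it is judged:
On the way, in this order (a step that is already met when the one before it is completed fails the run):
1. the wheel is fully home on the post and let go (horizontal distance between wheel and post_foot below 0.005 m and z of wheel in the frame of post_foot between -0.003 and 0.003 m and angle between wheel's own z axis and vertical below 0.08 rad and contact force between wheel and the fingers below 0.1 N), for 0.2 s.
2. the hub is fully home on the post, on top of the wheel, and let go (horizontal distance between each of wheel, hub and post_foot below 0.005 m and z of wheel in the frame of post_foot between -0.003 and 0.003 m and angle between each of wheel, hub's own z axis and vertical below 0.08 rad and z of hub in the frame of post_foot between 0.015 and 0.021 m and contact force between hub and the fingers below 0.1 N), for 0.2 s.
3. the flap is lifted off its rest by the fingers (value of joint flap above 0.25 rad and contact force between flap and the fingers above 0.3 N), for 0.1 s.
At the end, for the whole second after the job is handed in: Both discs are flat and fully home on the post (within 3 mm of seated height, 5 mm of the axis), wheel below hub, untouched by the fingers; the flap stands within 0.085 rad (5 degrees) of its upright balance point, still (under 0.15 rad/s), gripped by the fingers (over 1 N) (all of step 2 and value of joint flap between 0.815 and 0.985 rad and velocity of joint flap between -0.15 and 0.15 rad/s and contact force between flap and the fingers above 1 N and contact force between wheel and the fingers below 0.1 N); the arm keeps its last pose, push and grip.
It fails at once if the flap goes well past its balance point towards the stack (more than 0.3 rad) (value of joint flap above 1.2 rad).
It fails at once if the flap drops or is flung (faster than 2.5 rad/s) (velocity of joint flap above 2.5 rad/s or velocity of joint flap below -2.5 rad/s).
It fails at once if a bystander is shifted by more than 30 mm (distance of any of blank, offcut, hole_saw, drill, glue, screwdriver, tape from where it was at the start of the episode above 0.03 m).
It also fails if it takes over 58 s, if anything falls off the work surface, if the arm or the gripper's body presses on something with over 40 N, if the wrist force passes 120 N, or if a joint passes its speed limit or range.

ROBOT

A 7-joint arm with a two-finger parallel gripper is mounted at the origin on the work surface. World frame = base frame: x ahead of the robot, y to its left, z up, the work surface at z = 0. Lengths are in m, angles in rad, forces in N, time in s.
With the tool pointing down it reaches from about 0.425 to 0.975 m from the base axis. Payload 16.7 kg.
Tool frame: the origin (TCP) lies midway between the tips of the shut fingers; the grasp point (between the pads) lies 19 mm behind it; z points along the fingers, y is the direction in which the jaws open and shut (so a half turn about z gives the same grasp; the last joint's range is limited). The gripper opens to 85 mm and grips with 20 to 120 N. Pads are 22 mm wide; open, the fingers measure 114 mm over their backs; the gripper's body (76 mm by 85 mm) begins 54 mm behind the grasp point. The pads swing forward as they close: fully open they stand 13 mm farther back than shut.
Start: joints at [-0.149, 0.426, 0.074, 1.606, -0.034, 1.111, -0.067], TCP at [0.675, -0, 0.231] pointing down, gripper open.
Joint ranges: [-2.85, 2.85], [-0.5, 2.14], [-1.23, 1.37], [0.21, 2.46], [-1.02, 4.16], [0.16, 2.05], [-2.73, 2.73]. Speed limits (rad/s): [1.89, 1.89, 2.39, 2.39, 3.01, 3.01, 3.01].

INTERFACE

Orientations are given as a 3x3 rotation matrix whose columns are the frame's x, y, z axes.
In Python, from rig import manip gives the robot as it stands.
- The arm moves only by the tool play_rows, never from a script. Its argument "increments" is a list of rows, each a list of 3 entries, a list of its own where there are three numbers: the shift along the world's x, y, z in m, then the turn about the world's z in rad, then the opening, from -1 (shut) to 1 (fully open). A call has exactly 8 rows; each row shifts and turns the commanded pose from where the row before left it; what a row does not reach is not made up. A row lasts 1/10 s, in which the tool goes at most 50 mm and 8.59 degrees, less where a joint would pass 70% of its speed; a pose out of reach is approached as far as the arm can. A call is refused whole if a number of a shift passes 0.05 or a number of a turn 0.15, either way. A call with a gripper value outside its range is refused whole. The fingers move at their own pace and stop on an object; the grip force is fixed at half the most. Time passes only in rows, so rows that do not move let the fingers close, or fill a call up. It gives the time, the measured TCP pose, the force and the opening at its end, in the units of the state.
- manip.sense(): the state, without advancing time (a new reading comes with each control period).
- manip.read_camera(name): name is "scene" or "side" or "wrist"; returns the picture (420x560x3 uint8, blue, green, red); there is no depth.
- manip.calibration(name): a dict with "vertical_fov" (degrees; the focal length in pixels is half the picture's height over the tangent of half this angle, whatever the lens; pixels are square), "cx", "cy" (the principal point, pixels), "pose" (4x4, takes a point from camera to world coordinates). Camera axes: x right, y down, z forward; pixel columns grow to the right and rows downward; lengths in m; the calibration is good to about 2 mm. The wrist camera is an equidistant fisheye: a pixel r from the principal point sees the ray r / f radians off the axis. A picture is of the moment at which its call begins: read the wrist's pose just before it. calibration takes no time and is no camera call; for the wrist camera it gives the pose at the moment of the call.
- manip.close_job(): hands the job in, once; it reports no verdict.
The state is a dict: "t": time; "qpos": joint angles; "qvel": joint speeds; "joint_torque": joint torques, N m; "eef_pos": TCP position; "eef_rot": TCP orientation; "contact_force": force on the tool from outside, world axes, zero at the start; "torque": the same for the moment, N m; "finger_gap": opening from 0.0 (shut) to 1.0 (fully open).
Only numpy, scipy, OpenCV 4.12 (cv2) and the standard library are available. Lean on these libraries where they do the work, as an engineer would, in place of code of your own. Each camera call takes 0.05 s, during which the arm holds its last target. There are 200 camera calls.

## Working session

There is one attempt and no reset: what is moved stays moved. The work goes in short steps, Python scripts to look and compute and a tool call to move; the robot and the scene stay as the last step left them, time stands still between calls to the robot, and variables do not carry over. Pictures are saved under pics/ and viewed, about 8 in all and at most 12, crops included, and the job is handed in when it is done.

Besides the shell and the picture viewer there is one more tool, called after "Request:" as a command line: name --argument value ..., lists and objects as JSON in quotes. play_rows: Moves the arm, as the interface text tells. Its arguments: {"type":"object","properties":{"increments":{"type":"array","items":{"type":"array"}}},"required":["increments"]}

```bash
mkdir -p pics; cat > h.py <<'E'
import numpy as np, cv2
from rig import manip
def snap(name,fn,crop=None,scale=1):
    c=manip.calibration(name); im=manip.read_camera(name)
    cv2.imwrite('pics/raw_'+fn,im)
    np.save('pics/'+fn+'.npy',c,allow_pickle=True)
    if crop: im=im[crop[1]:crop[3],crop[0]:crop[2]]
    if scale!=1: im=cv2.resize(im,None,fx=scale,fy=scale,interpolation=cv2.INTER_CUBIC)
    cv2.imwrite('pics/'+fn,im); return c
def load(fn): return np.load('pics/'+fn+'.npy',allow_pickle=True).item()
def pt(c,u,v,z,fish=False):
    f=210/np.tan(np.radians(c['vertical_fov']/2)); P=np.array(c['pose'])
    a=np.array([u-c['cx'],v-c['cy']])
    if fish:
        r=np.hypot(*a); t=r/f; d=np.r_[a/r*np.sin(t),np.cos(t)] if r>0 else np.array([0,0,1.])
    else: d=np.r_[a/f,1]
    d=P[:3,:3]@d; o=P[:3,3]; return o+d*(z-o[2])/d[2]
def proj(c,p,fish=False):
    f=210/np.tan(np.radians(c['vertical_fov']/2)); P=np.array(c['pose'])
    q=P[:3,:3].T@(np.array(p)-P[:3,3])
    if fish:
        r=np.hypot(q[0],q[1]); t=np.arctan2(r,q[2]); return q[:2]/r*t*f+[c['cx'],c['cy']]
    return q[:2]/q[2]*f+[c['cx'],c['cy']]
E
python3 - <<'E'
from h import *
for n in ['scene','side','wrist']:
    c=snap(n,n+'0.png'); print(n,c)
a=[cv2.imread(f'pics/raw_{n}0.png') for n in ['scene','side','wrist']]
for n in ['scene','side','wrist']:
    im=cv2.imread(f'pics/raw_{n}0.png'); cv2.imwrite(f'pics/{n}0.png',cv2.resize(im,(800,600),interpolation=cv2.INTER_CUBIC))
s=manip.sense(); print(s['eef_pos'],s['eef_rot'],s['t'],s['contact_force'])
E
```

```text
scene {'vertical_fov': 56.48896192493521, 'cx': 281.9485495222842, 'cy': 208.38262883430582, 'pose': array([[-0.61136038,  0.64130304, -0.46364739,  1.04821949],
       [ 0.79125736,  0.48630387, -0.3707025 ,  0.35071203],
       [-0.01225912, -0.59349722, -0.80474267,  1.01549775],
       [ 0.        ,  0.        ,  0.        ,  1.        ]])}
side {'vertical_fov': 54.96433993693398, 'cx': 276.8983640117759, 'cy': 206.3050468332855, 'pose': array([[-0.81158026, -0.34265233,  0.47320911, -0.00550741],
       [-0.58406755,  0.45611228, -0.67143628,  0.66930491],
       [ 0.01423272, -0.82131052, -0.57030383,  0.77457473],
       [ 0.        ,  0.        ,  0.        ,  1.        ]])}
wrist {'vertical_fov': 65.70646984690485, 'cx': 279.510393053672, 'cy': 207.54965190606677, 'pose': array([[ 9.99997312e-01,  1.33156331e-03, -1.89797433e-03,
         6.74363116e-01],
       [ 6.67716999e-04, -9.49346721e-01, -3.14229784e-01,
         8.02454340e-02],
       [-2.22025256e-03,  3.14227672e-01, -9.49345059e-01,
         3.73161320e-01],
       [ 0.00000000e+00,  0.00000000e+00,  0.00000000e+00,
         1.00000000e+00]])}
[ 6.74685783e-01 -5.21594123e-06  2.30775321e-01] [[ 1.31633708e-05  9.99999493e-01 -1.00668588e-03]
 [ 9.99999998e-01 -1.32309035e-05 -6.70775862e-05]
 [-6.70908715e-05 -1.00668500e-03 -9.99999491e-01]] 0.15 [-0.49928783  0.19507064 -0.7355885 ]
```

View pics/scene0.png

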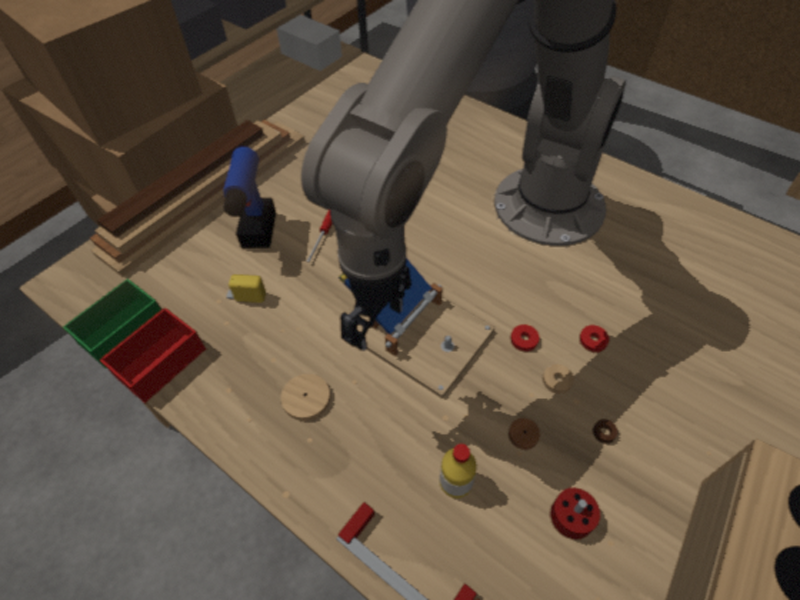

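View pics/wrist0.png

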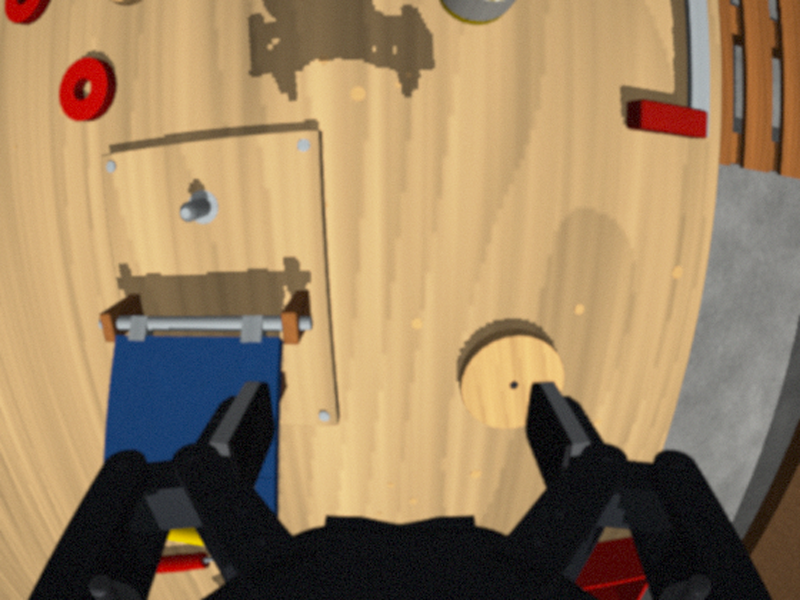

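The scene view (800 px scale) shows the wheel at (557,377), the hub at (605,431) and the blank at (524,433). In the wrist view the post foot is at about (205,205), with the jig's corner screws at (110,166), (303,145) and (323,416).

```bash
python3 - <<'E'
from h import *
s=load('scene0.png'); w=load('wrist0.png'); k=.7
for n,u,v,z in [('wheel',557,377,.018),('hub',605,431,.018),('blank',524,433,.018),('post tip',447,340,.052),('saw',576,513,.045),('glue cap',461,453,.15),('screwA',490,328,.018),('screwB',440,389,.018)]: print(n,pt(s,u*k,v*k,z).round(4))
for n,u,v,z in [('post tip',187,212,.052),('foot',205,205,.018),('sc1',110,166,.018),('sc2',303,145,.018),('sc3',323,416,.018),('hingeL',100,326,.06),('hingeR',311,323,.06),('boardTL',106,157,.018),('boardTR',318,128,.018),('boardBR',337,421,.018),('bar?',185,536,.16)]: print(n,pt(w,u*k,v*k,z,True).round(4))
E
```

```text
wheel [0.4431 0.2578 0.018 ]
hub [0.4902 0.3842 0.018 ]
blank [0.5858 0.2656 0.018 ]
post tip [0.5233 0.0435 0.052 ]
saw [0.6684 0.4089 0.045 ]
glue cap [0.7371 0.2144 0.15  ]
screwA [0.4248 0.0882 0.018 ]
screwB [0.6067 0.0872 0.018 ]
post tip [0.5155 0.0401 0.052 ]
foot [0.5159 0.0407 0.018 ]
sc1 [0.4233 0.0813 0.018 ]
sc2 [0.6002 0.0841 0.018 ]
sc3 [ 0.6042 -0.1522  0.018 ]
hingeL [ 0.4188 -0.0502  0.06  ]
hingeR [ 0.6089 -0.044   0.06  ]
boardTL [0.4194 0.0897 0.018 ]
boardTR [0.6121 0.0968 0.018 ]
boardBR [ 0.6168 -0.1573  0.018 ]
bar? [ 0.5179 -0.1743  0.16  ]
```

Request:
play_rows --increments '[[[-0.029,0.031,0],0,1],[[-0.029,0.031,0],0,1],[[-0.029,0.031,0],0,1],[[-0.029,0.031,0],0,1],[[-0.029,0.031,0],0,1],[[-0.029,0.031,0],0,1],[[-0.029,0.031,0],0,1],[[-0.029,0.031,0],0,1]]'

```text
t: 0.95
eef_pos: [0.4415, 0.2489, 0.2313]
eef_rot: [[0.0, 1.0, 0.0], [1.0, -0.0, -0.0], [-0.0, 0.0, -1.0]]
contact_force: [-0.1, 0.9, 0.7]
finger_gap: 0.999
```

```bash
python3 - <<'E'
from h import *
snap('wrist','w1.png'); im=cv2.imread('pics/raw_w1.png'); cv2.imwrite('pics/w1.png',cv2.resize(im,(800,600),interpolation=cv2.INTER_CUBIC))
s=manip.sense(); print(s['t'],s['eef_pos'],s['eef_rot'],s['contact_force'],s['qpos'])
E
```

```text
1.0 [0.43704408 0.25427343 0.2313715 ] [[-0.00598784  0.99998103 -0.0014442 ]
 [ 0.99998081  0.00599012  0.00158105]
 [ 0.00158967 -0.00143471 -0.99999771]] [-4.36822288  7.96741123 -0.23493823] [-0.55937673  0.15431751 -0.10356122  1.97316114  0.01619138  1.01515446
 -0.66427069]
```

View pics/w1.png

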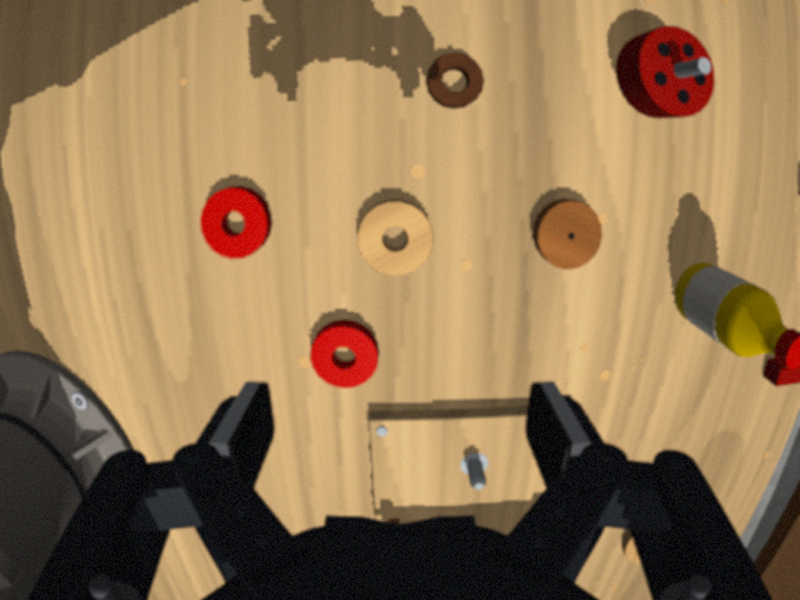

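The pale wheel is centred at about (395,238), with its hole at (396,238). The hub's hole is at (455,79), the post foot at (475,465) and the post tip at (478,484). Red look-alikes sit at (236,221) and (344,354).

```bash
python3 - <<'E'
from h import *
w=load('w1.png'); k=.7
w2=manip.calibration('wrist'); print(w['pose'][:3,3],w2['pose'][:3,3])
for n,u,v,z in [('wheel',395,238,.018),('hub',455,79,.018),('blank',568,234,.018),('post tip',478,484,.052),('foot',475,465,.018),('red1',236,221,.018),('red2',344,354,.018)]: print(n,pt(w,u*k,v*k,z,True).round(4),pt(w2,u*k,v*k,z,True).round(4))
E
```

```text
[0.44110638 0.32918374 0.37380563] [0.43632153 0.33428817 0.37396842]
wheel [0.4374 0.2594 0.018 ] [0.4325 0.265  0.018 ]
hub [0.4825 0.3833 0.018 ] [0.4768 0.3892 0.018 ]
blank [0.5777 0.265  0.018 ] [0.5727 0.2715 0.018 ]
post tip [0.5126 0.0431 0.052 ] [0.5089 0.0495 0.052 ]
foot [0.5148 0.0383 0.018 ] [0.5111 0.0448 0.018 ]
red1 [0.3094 0.2753 0.018 ] [0.3043 0.2801 0.018 ]
red2 [0.3938 0.1599 0.018 ] [0.3895 0.1653 0.018 ]
```

Request:
play_rows --increments '[[[-0.005,0.0115,-0.02],0,1],[[0,0,-0.03],0,1],[[0,0,-0.03],0,1],[[0,0,-0.03],0,1],[[0,0,-0.025],0,1],[[0,0,-0.015],0,1],[[0,0,0],0,1],[[0,0,0],0,1]]'

```text
t: 1.8
eef_pos: [0.438, 0.2595, 0.0816]
eef_rot: [[0.0, 1.0, -0.0], [1.0, -0.0, -0.0], [-0.0, -0.0, -1.0]]
contact_force: [-0.9, 0.0, 0.4]
finger_gap: 0.999
```

```bash
python3 - <<'E'
from h import *
snap('wrist','w2.png'); im=cv2.imread('pics/raw_w2.png'); cv2.imwrite('pics/w2.png',cv2.resize(im,(800,600),interpolation=cv2.INTER_CUBIC))
s=manip.sense(); print(s['t'],s['eef_pos'],s['contact_force'],s['qvel'].round(3))
c=load('w2.png'); print(proj(c,[.4375,.2595,.018],True)/.7)
E
```

```text
1.85 [0.43832062 0.25972321 0.08204005] [-0.42419684  1.36424946  0.0034191 ] [ 0.001 -0.012  0.001 -0.002 -0.002 -0.    -0.   ]
[399.49981131 320.56448607]
```

View pics/w2.png

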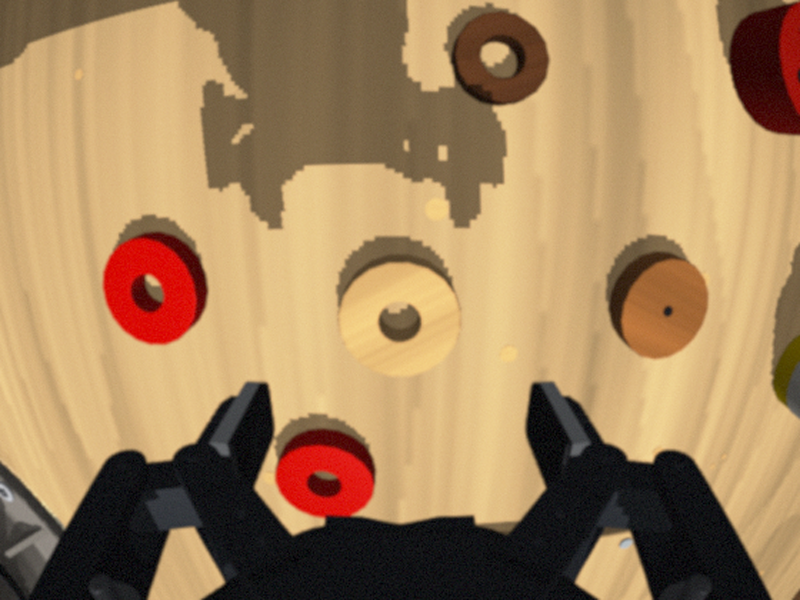

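The wheel is at (399,319), as predicted from the estimate, so I'll descend and grip. The hub's top is at about (501,57).

Request:
play_rows --increments '[[[0,0,-0.025],0,1],[[0,0,-0.025],0,1],[[0,0,-0.018],0,1],[[0,0,-0.009],0,1],[[0,0,0],0,1],[[0,0,0],0,-1],[[0,0,0],0,-1],[[0,0,0],0,-1]]'

```text
t: 2.65
eef_pos: [0.4387, 0.2599, 0.0061]
eef_rot: [[-0.0, 1.0, 0.002], [1.0, 0.0, 0.001], [0.001, 0.002, -1.0]]
contact_force: [-5.3, -3.4, 25.4]
finger_gap: 0.669
```

Request:
play_rows --increments '[[[0,0,0],0,-1],[[0,0,0],0,-1],[[0,0,0.01],0,-1],[[0,0,0.02],0,-1],[[0,0,0.03],0,-1],[[0,0,0.03],0,-1],[[0,0,0.02],0,-1],[[0,0,0],0,-1]]'

```text
t: 3.45
eef_pos: [0.4394, 0.2604, 0.1179]
eef_rot: [[0.0, 1.0, 0.004], [1.0, -0.0, 0.003], [0.003, 0.004, -1.0]]
contact_force: [0.9, -0.8, -1.0]
finger_gap: 0.667
```

```bash
python3 - <<'E'
from h import *
c=load('w2.png'); print('hub',pt(c,501*.7,57*.7,.018,True), 'wheel',pt(c,399*.7,319*.7,.018,True))
E
```

```text
hub [0.48197411 0.38236173 0.018     ] wheel [0.43726189 0.26029786 0.018     ]
```

Request:
play_rows --increments '[[[0.011,-0.04,0.015],0,-1],[[0.011,-0.04,0.015],0,-1],[[0.011,-0.04,0.012],0,-1],[[0.011,-0.04,0.01],0,-1],[[0.011,-0.04,0],0,-1],[[0.011,-0.04,0],0,-1],[[0.01,-0.03,0],0,-1],[[0,-0.01,0],0,-1]]'

```text
t: 4.25
eef_pos: [0.5145, -0.024, 0.1664]
eef_rot: [[0.004, 1.0, 0.0], [1.0, -0.004, -0.001], [-0.001, 0.0, -1.0]]
contact_force: [-0.3, 0.4, -0.3]
finger_gap: 0.664
```

Request:
play_rows --increments '[[[0,0,0],0,-1],[[0,0,0],0,-1],[[0,0,0],0,-1],[[0,0,0],0,-1],[[0,0,0],0,-1],[[0,0,0],0,-1],[[0,0,0],0,-1],[[0,0,0],0,-1]]'

```text
t: 5.05
eef_pos: [0.514, -0.0204, 0.1663]
eef_rot: [[0.0, 1.0, 0.0], [1.0, -0.0, 0.0], [0.0, 0.0, -1.0]]
contact_force: [0.1, 0.2, -1.0]
finger_gap: 0.662
```

```bash
python3 - <<'E'
from h import *
snap('wrist','w3.png'); im=cv2.imread('pics/raw_w3.png'); cv2.imwrite('pics/w3.png',cv2.resize(im,(800,600),interpolation=cv2.INTER_CUBIC))
s=manip.sense(); print(s['t'],s['eef_pos'],s['contact_force'],s['qvel'].round(3))
E
```

```text
5.1 [ 0.513975   -0.02048579  0.1663122 ] [ 0.76598585 -0.62336192 -0.60446586] [-0.    -0.    -0.001  0.001 -0.     0.     0.001]
```

View pics/w3.png

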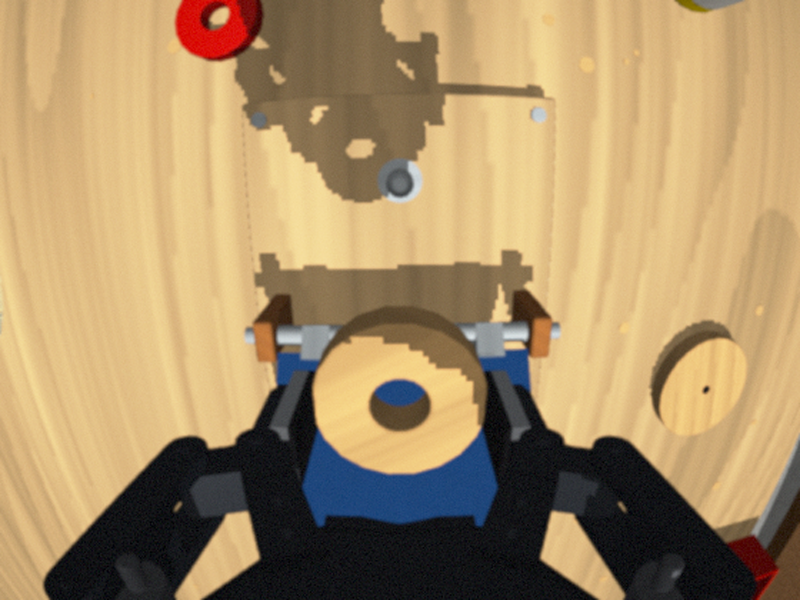

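The post, seen end-on, is at (400,181). The held wheel's hole is at (400,404), flat and centred between the pads. The hinge rod ends are at (248,335) and (558,330), so the yaw is small.

```bash
python3 - <<'E'
from h import *
c=load('w3.png'); k=.7
print('tip',pt(c,399.5*k,182*k,.052,True),'foot',pt(c,401*k,180*k,.018,True))
for z in (.17,.175,.18,.185): print(z,pt(c,400*k,404*k,z,True), 'dia',pt(c,313*k,393*k,z,True)-pt(c,487*k,393*k,z,True))
a=pt(c,248*k,335*k,.06,True);b=pt(c,558*k,330*k,.06,True);print(a,b,(a+b)/2,np.arctan2(*(b-a)[1::-1]))
a=pt(c,260*k,121*k,.02,True);b=pt(c,539*k,115*k,.02,True);print(a,b,np.arctan2(*(b-a)[1::-1]))
E
```

```text
tip [0.51336566 0.04100408 0.052     ] foot [0.5142743  0.03977477 0.018     ]
0.17 [ 0.51367861 -0.02547226  0.17      ] dia [-6.04991925e-02 -6.79912292e-05  0.00000000e+00]
0.175 [ 0.51367324 -0.02240031  0.175     ] dia [-5.83196859e-02 -6.55418190e-05  0.00000000e+00]
0.18 [ 0.51366787 -0.01932836  0.18      ] dia [-5.61401792e-02 -6.30924088e-05  0.00000000e+00]
0.185 [ 0.5136625  -0.01625641  0.185     ] dia [-5.39606725e-02 -6.06429987e-05  0.00000000e+00]
[ 0.42197512 -0.04710251  0.06      ] [ 0.60901181 -0.04368987  0.06      ] [ 0.51549347 -0.04539619  0.06      ] 0.018243808114670333
[0.4259807  0.07988563 0.02      ] [0.60053589 0.08387337 0.02      ] 0.02284116781751611
```

Request:
play_rows --increments '[[[0,0.02,-0.01],0,-1],[[0,0.025,-0.02],0,-1],[[0,0.016,-0.025],0,-1],[[0,0,-0.025],0,-1],[[0,0,-0.016],0,-1],[[0,0,0],0,-1],[[0,0,0],0,-1],[[0,0,0],0,-1]]'

```text
t: 5.9
eef_pos: [0.5146, 0.0404, 0.0713]
eef_rot: [[0.0, 1.0, 0.001], [1.0, -0.0, 0.0], [0.0, 0.001, -1.0]]
contact_force: [-0.8, -0.7, 0.0]
finger_gap: 0.664
```

Request:
play_rows --increments '[[[0,0,-0.006],0,-1],[[0,0,-0.006],0,-1],[[0,0,-0.008],0,-1],[[0,0,-0.008],0,-1],[[0,0,-0.008],0,-1],[[0,0,-0.006],0,-1],[[0,0,0],0,-1],[[0,0,0],0,-1]]'

```text
t: 6.7
eef_pos: [0.5139, 0.0405, 0.0282]
eef_rot: [[0.0, 1.0, -0.0], [1.0, -0.0, -0.0], [-0.0, -0.0, -1.0]]
contact_force: [-0.6, 0.5, 0.3]
finger_gap: 0.665
```

Request:
play_rows --increments '[[[0,0,-0.003],0,-1],[[0,0,0],0,-1],[[0,0,0],0,1],[[0,0,0],0,1],[[0,0,0],0,1],[[0,0,0.02],0,1],[[0,0,0.04],0,1],[[0,0,0.04],0,1]]'

```text
t: 7.5
eef_pos: [0.5134, 0.0403, 0.1262]
eef_rot: [[0.0, 1.0, -0.002], [1.0, -0.0, -0.0], [-0.0, -0.002, -1.0]]
contact_force: [0.5, -0.8, -0.4]
finger_gap: 1.004
```

Request:
play_rows --increments '[[[-0.004,0.04,0.02],0,1],[[-0.004,0.043,0],0,1],[[-0.004,0.043,0],0,1],[[-0.004,0.043,0],0,1],[[-0.004,0.043,0],0,1],[[-0.004,0.043,0],0,1],[[-0.004,0.043,0],0,1],[[-0.004,0.042,0],0,1]]'

```text
t: 8.3
eef_pos: [0.4815, 0.3823, 0.1454]
eef_rot: [[-0.0, 1.0, 0.0], [1.0, 0.0, 0.0], [0.0, 0.0, -1.0]]
contact_force: [0.2, 0.1, 0.5]
finger_gap: 1.0
```

Request:
play_rows --increments '[[[0,0,-0.02],0,1],[[0,0,-0.03],0,1],[[0,0,-0.02],0,1],[[0,0,0],0,1],[[0,0,0],0,1],[[0,0,0],0,1],[[0,0,0],0,1],[[0,0,0],0,1]]'

```text
t: 9.1
eef_pos: [0.4824, 0.3807, 0.0763]
eef_rot: [[0.0, 1.0, 0.001], [1.0, -0.0, 0.001], [0.001, 0.001, -1.0]]
contact_force: [1.2, -0.2, 0.4]
finger_gap: 0.999
```

```bash
python3 - <<'E'
from h import *
snap('wrist','w4.png'); snap('side','s4.png')
a=cv2.resize(cv2.imread('pics/raw_w4.png'),(400,300)); 
sc=load('s4.png'); u,v=proj(sc,[.5137,.0405,.04]).astype(int); print(u,v)
im=cv2.imread('pics/raw_s4.png')[max(v-50,0):v+50,max(u-66,0):u+67]
b=cv2.resize(im,(400,300),interpolation=cv2.INTER_CUBIC)
cv2.imwrite('pics/w4.png',cv2.resize(np.hstack([a,b]),(800,300)))
s=manip.sense(); print(s['t'],s['eef_pos'],s['contact_force'],s['qvel'].round(3))
c=load('w4.png'); print(proj(c,[.482,.3825,.018],True)/1.4)
E
```

```text
252 257
9.2 [0.48215722 0.38059209 0.07585057] [-0.80820044  0.43285803 -0.73756353] [-0.     0.004 -0.002  0.001  0.001 -0.001  0.001]
[199.84133568 160.66130564]
```

View pics/w4.png

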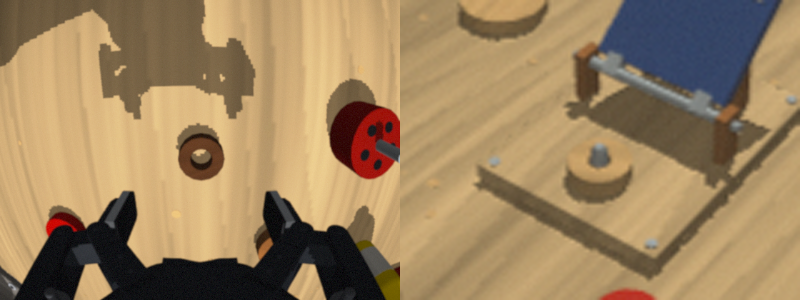

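The wheel sits flat and home on the post in the side crop. The hub is at (201,159), 1–2 px from the prediction, so I'll pick it.

Request:
play_rows --increments '[[[0.0005,0.0025,-0.02],0,1],[[0,0,-0.025],0,1],[[0,0,-0.015],0,1],[[0,0,-0.007],0,1],[[0,0,0],0,1],[[0,0,0],0,1],[[0,0,0],0,-1],[[0,0,0],0,-1]]'

```text
t: 10.0
eef_pos: [0.4828, 0.3833, 0.0091]
eef_rot: [[0.0, 1.0, 0.001], [1.0, -0.0, 0.001], [0.001, 0.001, -1.0]]
contact_force: [-0.4, -0.3, -0.8]
finger_gap: 0.691
```

Request:
play_rows --increments '[[[0,0,0],0,-1],[[0,0,0],0,-1],[[0,0,0],0,-1],[[0,0,0],0,-1],[[0,0,0],0,-1],[[0,0,0],0,-1],[[0,0,0],0,-1],[[0,0,0.005],0,-1]]'

```text
t: 10.8
eef_pos: [0.4824, 0.3829, 0.0135]
eef_rot: [[0.0, 1.0, -0.0], [1.0, -0.0, -0.0], [-0.0, -0.0, -1.0]]
contact_force: [0.2, 0.5, -0.2]
finger_gap: 0.474
```

Request:
play_rows --increments '[[[0,0,0.03],0,-1],[[0,-0.01,0.04],0,-1],[[0.004,-0.025,0.04],0,-1],[[0.005,-0.04,0.03],0,-1],[[0.005,-0.045,0.012],0,-1],[[0.005,-0.045,0],0,-1],[[0.005,-0.045,0],0,-1],[[0.004,-0.045,0],0,-1]]'

```text
t: 11.6
eef_pos: [0.5105, 0.1264, 0.1658]
eef_rot: [[0.0, 1.0, 0.001], [1.0, -0.0, 0.0], [0.0, 0.001, -1.0]]
contact_force: [1.4, -0.4, -0.1]
finger_gap: 0.473
```

Request:
play_rows --increments '[[[0.003,-0.045,0],0,-1],[[0,-0.045,0],0,-1],[[0,-0.038,0],0,-1],[[0,-0.02,0],0,-1],[[0,0,0],0,-1],[[0,0,0],0,-1],[[0,0,0],0,-1],[[0,0,0],0,-1]]'

```text
t: 12.4
eef_pos: [0.5135, -0.0187, 0.1652]
eef_rot: [[-0.002, 1.0, -0.0], [1.0, 0.002, 0.0], [0.0, -0.0, -1.0]]
contact_force: [0.1, 0.5, -0.8]
finger_gap: 0.473
```

```bash
python3 - <<'E'
from h import *
snap('wrist','w5.png'); im=cv2.imread('pics/raw_w5.png'); cv2.imwrite('pics/w5.png',cv2.resize(im,(800,600),interpolation=cv2.INTER_CUBIC))
s=manip.sense(); print(s['t'],s['eef_pos'],s['contact_force'],s['qvel'].round(3),s['finger_gap'])
c=load('w5.png'); p=s['eef_pos']; print(proj(c,[.5137,.0405,.052],True)/.7,proj(c,[p[0],p[1],p[2]+.009],True)/.7)
E
```

```text
12.45 [ 0.51348192 -0.01881799  0.16517353] [ 0.46523364  1.2165289  -1.21123295] [ 0.001 -0.001  0.003 -0.001  0.    -0.001  0.001] 0.47333591850193757
[401.13467044 186.31568576] [400.84581354 399.85780959]
```

View pics/w5.png

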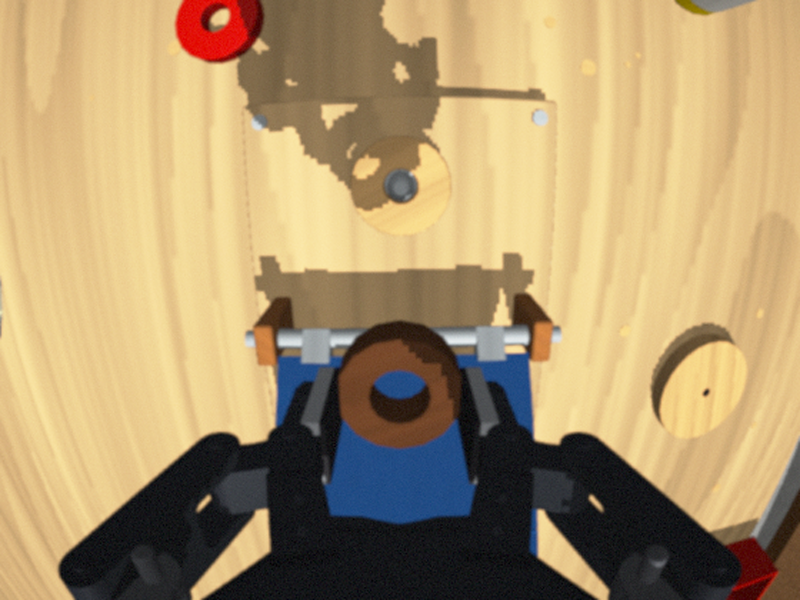

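The hub hole is at (400,396), about 1 mm in +y of the TCP, and the post is at (401,186) as predicted. Next I shift 58.5 mm in y and lower.

Request:
play_rows --increments '[[[0,0.02,-0.01],0,-1],[[0,0.025,-0.02],0,-1],[[0,0.0135,-0.025],0,-1],[[0,0,-0.025],0,-1],[[0,0,-0.016],0,-1],[[0,0,0],0,-1],[[0,0,0],0,-1],[[0,0,0],0,-1]]'

```text
t: 13.25
eef_pos: [0.5141, 0.0389, 0.0702]
eef_rot: [[0.0, 1.0, 0.001], [1.0, -0.0, 0.0], [0.0, 0.001, -1.0]]
contact_force: [-0.4, 0.6, -0.8]
finger_gap: 0.473
```

Request:
play_rows --increments '[[[0,0,-0.006],0,-1],[[0,0,-0.006],0,-1],[[0,0,-0.006],0,-1],[[0,0,-0.004],0,-1],[[0,0,0],0,-1],[[0,0,0],0,-1],[[0,0,0],0,-1],[[0,0,0],0,-1]]'

```text
t: 14.05
eef_pos: [0.5136, 0.0387, 0.0473]
eef_rot: [[0.0, 1.0, 0.0], [1.0, -0.0, 0.0], [0.0, 0.0, -1.0]]
contact_force: [-0.9, -0.3, -0.3]
finger_gap: 0.475
```

Request:
play_rows --increments '[[[0,0,-0.0015],0,-1],[[0,0,0],0,-1],[[0,0,0],0,1],[[0,0,0],0,1],[[0,0,0],0,1],[[0,0,0.02],0,1],[[0,0,0.04],0,1],[[0,0,0.045],0,1]]'

```text
t: 14.85
eef_pos: [0.5125, 0.0385, 0.1511]
eef_rot: [[-0.0, 1.0, -0.003], [1.0, 0.0, -0.001], [-0.001, -0.003, -1.0]]
contact_force: [1.4, 0.1, -0.0]
finger_gap: 1.0
```

Request:
play_rows --increments '[[[0,0,0.045],0,1],[[0,0,0.045],-0.11,1],[[0,-0.02,0.02],-0.12,1],[[0,-0.03,0],-0.13,1],[[0.001,-0.03,0],-0.13,1],[[0.001,-0.03,0],-0.13,1],[[0.001,-0.03,0],-0.13,1],[[0.001,-0.03,0],-0.13,1]]'

```text
t: 15.65
eef_pos: [0.5172, -0.1325, 0.2608]
eef_rot: [[0.774, 0.633, 0.0], [0.633, -0.774, 0.0], [0.0, 0.0, -1.0]]
contact_force: [0.1, 0.4, 0.1]
finger_gap: 1.0
```

Request:
play_rows --increments '[[[0,-0.025,0],-0.13,0],[[0,-0.014,0],-0.13,0],[[0,0,0],-0.13,0],[[0,0,0],-0.13,0],[[0,0,0],-0.1,0],[[0,0,0],-0.051,0],[[0,0,0],0,0],[[0,0,0],0,0]]'

```text
t: 16.45
eef_pos: [0.5174, -0.1703, 0.2607]
eef_rot: [[1.0, 0.022, 0.0], [0.022, -1.0, 0.0], [0.0, -0.0, -1.0]]
contact_force: [-0.1, -0.1, 1.1]
finger_gap: 0.502
```

```bash
python3 - <<'E'
from h import *
snap('wrist','w6.png'); snap('side','s6.png')
a=cv2.resize(cv2.imread('pics/raw_w6.png'),(800,600),interpolation=cv2.INTER_CUBIC)
im=cv2.imread('pics/raw_s6.png')[207:307,186:319]
a[0:200,0:266]=cv2.resize(im,(266,200))
cv2.imwrite('pics/w6.png',a)
s=manip.sense(); print(s['t'],s['eef_pos'],s['eef_rot'].round(3),s['contact_force'],s['qpos'].round(2),s['finger_gap'])
c=load('w6.png'); print([ (proj(c,[.5179+d,-.1698+.02*d,.1595],True)/.7).round(1) for d in (-.07,0,.07)])
E
```

```text
16.55 [ 0.51740367 -0.17030377  0.2606473 ] [[ 1.     0.021 -0.   ]
 [ 0.021 -1.     0.   ]
 [-0.    -0.    -1.   ]] [ 0.4395316  -0.54810295 -0.13697323] [-0.11  0.19  0.36  1.88 -0.07  1.08 -1.27] 0.49980884765860356
[array([397.4, 403.4]), array([397.5, 294.5]), array([397.7, 166.2])]
```

View pics/w6.png

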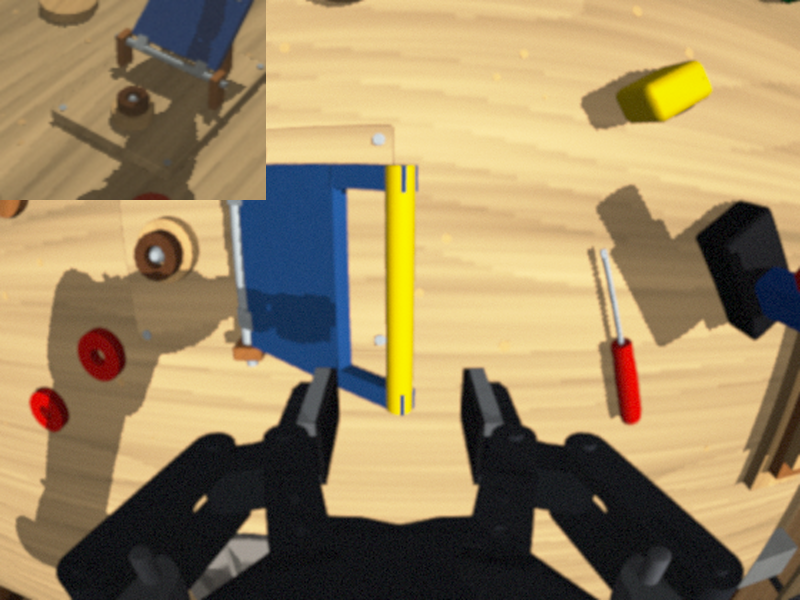

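The bar runs at x≈401, from (401,165) to (401,413). That is about 2 mm farther -y than predicted, so its y is about -0.172. The hub is seated concentric on the wheel.

Request:
play_rows --increments '[[[0,-0.002,-0.02],0,-0.2],[[0,0,-0.03],0,-0.2],[[0,0,-0.03],0,-0.2],[[0,0,-0.02],0,-0.2],[[0,0,-0.01],0,-0.2],[[0,0,-0.006],0,-0.2],[[0,0,0],0,-0.2],[[0,0,0],0,-0.2]]'

```text
t: 17.35
eef_pos: [0.518, -0.1725, 0.1455]
eef_rot: [[1.0, 0.02, 0.001], [0.02, -1.0, -0.0], [0.001, 0.0, -1.0]]
contact_force: [-0.7, 0.3, 0.2]
finger_gap: 0.401
```

Request:
play_rows --increments '[[[0,0,0],0,-1],[[0,0,0],0,-1],[[0,0,0],0,-1],[[0,0,0],0,-1],[[0,0,0],0,-1],[[0,0,0],0,-1],[[0,0,0],0,-1],[[0,0,0],0,-1]]'

```text
t: 18.15
eef_pos: [0.518, -0.1703, 0.1457]
eef_rot: [[1.0, 0.021, 0.001], [0.021, -1.0, 0.002], [0.001, -0.002, -1.0]]
contact_force: [-4.5, 13.2, 12.5]
finger_gap: 0.163
```

Request:
play_rows --increments '[[[0,0.002,0.0024],0,-1],[[-0.0001,0.0031,0.0037],0,-1],[[-0.0001,0.0043,0.0047],0,-1],[[-0.0001,0.0045,0.0046],0,-1],[[-0.0001,0.0047,0.0043],0,-1],[[-0.0001,0.0048,0.0042],0,-1],[[-0.0001,0.0051,0.004],0,-1],[[-0.0001,0.0051,0.0037],0,-1]]'

```text
t: 18.95
eef_pos: [0.5173, -0.1395, 0.1773]
eef_rot: [[1.0, 0.019, 0.002], [0.019, -1.0, -0.001], [0.002, 0.001, -1.0]]
contact_force: [2.8, -5.7, 3.1]
finger_gap: 0.165
```

Request:
play_rows --increments '[[[-0.0001,0.0054,0.0036],0,-1],[[-0.0001,0.0054,0.0034],0,-1],[[-0.0001,0.0056,0.0031],0,-1],[[-0.0001,0.0057,0.0029],0,-1],[[-0.0001,0.0058,0.0026],0,-1],[[-0.0001,0.0059,0.0025],0,-1],[[-0.0001,0.0061,0.0022],0,-1],[[-0.0001,0.006,0.0019],0,-1]]'

```text
t: 19.75
eef_pos: [0.5167, -0.0943, 0.2003]
eef_rot: [[1.0, 0.018, 0.003], [0.018, -1.0, -0.001], [0.003, 0.001, -1.0]]
contact_force: [-3.8, -8.3, 19.5]
finger_gap: 0.159
```

Request:
play_rows --increments '[[[-0.0001,0.0062,0.0022],0,-1],[[-0.0001,0.0062,0.002],0,-1],[[-0.0001,0.0063,0.0016],0,-1],[[-0.0001,0.0064,0.0012],0,-1],[[-0.0001,0.0063,0.001],0,-1],[[-0.0001,0.006,0.0004],0,-1],[[0,0.004,0.0002],0,-1],[[0,0.002,0],0,-1]]'

```text
t: 20.55
eef_pos: [0.5158, -0.0493, 0.2079]
eef_rot: [[1.0, 0.02, 0.001], [0.02, -1.0, -0.0], [0.001, 0.0, -1.0]]
contact_force: [0.8, -3.7, 10.0]
finger_gap: 0.162
```

Request:
play_rows --increments '[[[0,0,0],0,-1],[[0,0,0],0,-1],[[0,0,0],0,-1],[[0,0,0],0,-1],[[0,0,0],0,-1],[[0,0,0],0,-1],[[0,0,0],0,-1],[[0,0,0],0,-1]]'

```text
t: 21.35
eef_pos: [0.5158, -0.0497, 0.2079]
eef_rot: [[1.0, 0.019, 0.001], [0.019, -1.0, -0.0], [0.001, 0.0, -1.0]]
contact_force: [1.1, -2.4, 10.8]
finger_gap: 0.156
```

```bash
python3 - <<'E'
from h import *
snap('scene','c7.png'); snap('side','s7.png')
s=manip.sense(); print(s['t'],s['eef_pos'],s['contact_force'],s['qvel'].round(3),s['finger_gap'])
o=[]
for n in ['s7','c7']:
    sc=load(n+'.png'); u,v=proj(sc,[.5154,-.03,.13]).astype(int); im=cv2.imread(f'pics/raw_{n}.png')
    x,y=u-66,v-90; o.append(cv2.resize(im[y:y+180,x:x+133],(400,541),interpolation=cv2.INTER_CUBIC)); print(n,x,y)
    print([(proj(sc,[.5154+dx-.02*dy,-.0445+dy+.02*dx,z])-[x,y])*3.007 for dx,dy,z in [(-.072,0,.22),(.072,0,.22),(0,0,.22),(0,0,.06),(-.086,0,.06),(.086,0,.06)]])
cv2.imwrite('pics/c7v.png',np.hstack(o))
E
```

```text
21.45 [ 0.51581535 -0.049653    0.20791403] [ 0.59415468 -2.38094918  9.94252632] [-0.    -0.    -0.002  0.002 -0.002 -0.001 -0.002] 0.15771231992259238
s7 202 128
[array([280.00582744, 205.89685759]), array([142.77655793, 153.488351  ]), array([209.21141774, 178.86013794]), array([208.06098796, 324.18094637]), array([286.02246442, 359.22427576]), array([135.35630282, 291.5005208 ])]
c7 228 117
[array([234.51778801, 155.17160526]), array([138.5956847 , 257.27850652]), array([188.13034563, 204.54998454]), array([187.24423868, 308.35264874]), array([236.44717902, 252.51338673]), array([134.48811385, 368.22433643])]
```

View pics/c7v.png

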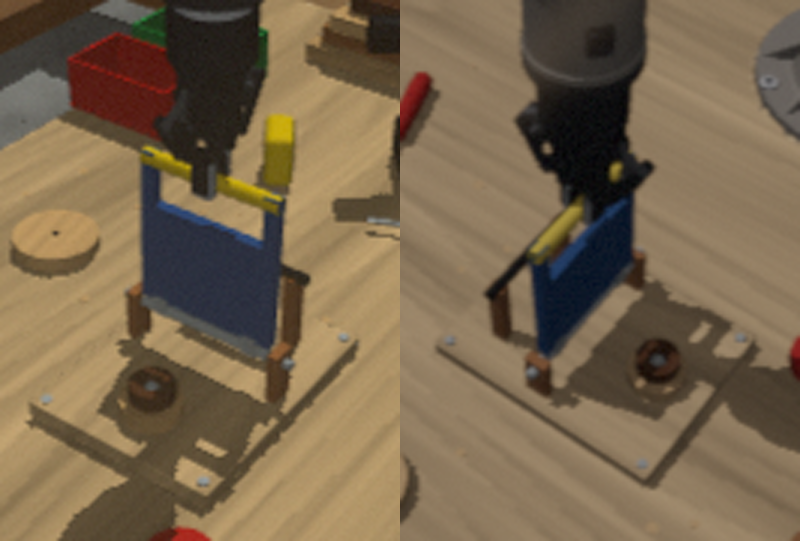

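Both views show the flap nearly upright. Side view bar ends are at (146,155) and (281,203), against (143,153) and (280,206) predicted for upright. Measured lean is about 0.03 rad short, so I'll nudge 3 mm, relieve the vertical push and settle.

Request:
play_rows --increments '[[[0,0.001,0.0005],0,-1],[[0,0.001,0.0005],0,-1],[[0,0.001,0],0,-1],[[0,0.0005,0],0,-1],[[0,0,0],0,-1],[[0,0,0],0,-1],[[0,0,0],0,-1],[[0,0,0],0,-1]]'

```text
t: 22.25
eef_pos: [0.5156, -0.0463, 0.2081]
eef_rot: [[1.0, 0.02, 0.001], [0.02, -1.0, -0.001], [0.001, 0.001, -1.0]]
contact_force: [6.0, -3.9, -2.8]
finger_gap: 0.157
```

Request:
play_rows --increments '[[[0,0,0],0,-1],[[0,0,0],0,-1],[[0,0,0],0,-1],[[0,0,0],0,-1],[[0,0,0],0,-1],[[0,0,0],0,-1],[[0,0,0],0,-1],[[0,0,0],0,-1]]'

```text
t: 23.05
eef_pos: [0.5156, -0.0463, 0.2081]
eef_rot: [[1.0, 0.019, 0.001], [0.019, -1.0, -0.001], [0.001, 0.001, -1.0]]
contact_force: [7.0, -4.1, -3.3]
finger_gap: 0.164
```

```bash
python3 - <<'E'
from h import *
s=manip.sense(); print(s['t'],s['eef_pos'],s['contact_force'],s['qvel'].round(3),s['finger_gap'])
snap('side','s8.png',crop=(200,190,320,280),scale=6)
E
```

```text
23.05 [ 0.5156459  -0.0462632   0.20808219] [ 7.02223303 -4.06656834 -3.28293299] [ 0.    -0.     0.     0.002  0.001  0.     0.001] 0.16377369899645083
```

View pics/s8.png

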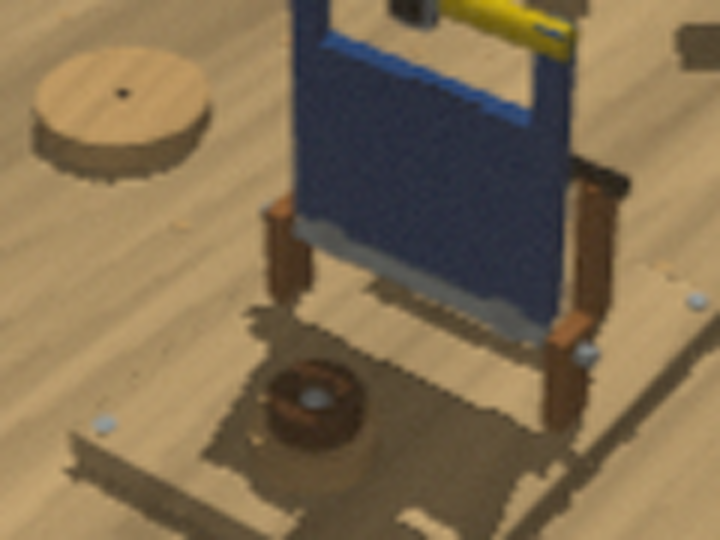

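The hub is flat on the wheel with the post showing in its hole at (315,398). The flap is upright and gripped, and the arm is still, so I'm handing in.

```bash
python3 -c "
from rig import manip
print(manip.close_job()); s=manip.sense(); print(s['t'],s['eef_pos'],s['finger_gap'])"
```

```text
the job is handed in; nothing more can be done
None
the job is handed in; nothing more can be done
```

I threaded the wheel and then the hub onto the post and let each go. I then gripped the flap by its yellow bar, swung it up along its arc, and handed the job in at about 23 s while still holding it upright.

- **Stack:** the last side picture shows the hub flat on the wheel, with the post in its hole. Both discs went down without resistance. I judged that they are fully home by eye and from the tool height when I released them, not by a separate measurement.
- **Flap:** the bar is within about 2 mm of directly above the measured hinge line, roughly 0.01 rad from upright. The arm was still and the fingers were closed on the bar.
- **Checks that disagreed:**
    - The tool felt up to 20 N of vertical push during the swing. I reduced this to about 3 N vertical and 7 N sideways at the end.
    - My first bar reading from the wrist camera was about 2 mm off, and the grip corrected it.
- **Bystanders:** I did not touch any of them on purpose. I did not measure all of their positions again at the end.

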